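# Sound the roaster's probe well with a depth gauge

## Robot

A 6-joint arm with a two-finger parallel gripper is mounted at the origin on the work surface. World frame = base frame: x ahead of the robot, y to its left, z up, the work surface at z = 0. Lengths are in mm, angles in rad, forces in N, time in s.
With the tool pointing down it reaches from about 350 to 775 mm from the base axis. Payload 7.3 kg.
Tool frame: the origin (TCP) lies at the very end of the fingers, on their centre line; the grasp point (between the pads) lies 19 mm behind it; x points along the fingers, z is the direction in which the jaws open and shut, and the axes are right-handed (so a half turn about x gives the same grasp; the last joint's range is limited). The gripper opens to 92 mm and grips with 3 to 60 N. Pads are 19 mm wide; open, the fingers measure 130 mm over their backs; the gripper's body (75 mm by 190 mm) begins 47 mm behind the grasp point.
Start: joints at [-1.274, 0.342, 1.524, -0, 1.275, -0.146], TCP at [224.971, -474.376, 226.741] pointing down, gripper open.
Joint ranges: [-2.53, 2.53], [-0.77, 2.02], [0.04, 2.7], [-1, 4.14], [0.28, 2.66], [-3.11, 3.11]. Speed limits (rad/s): [2.57, 2.57, 3.14, 3.14, 3.14, 3.14].

## Interface

Orientations are given as [roll, pitch, yaw] about the fixed x, y, z axes, in that order (R = Rz(yaw) Ry(pitch) Rx(roll)).
In Python, from plant import * gives the robot as it stands.
- The arm moves only by the tool carry_out, never from a script. Its argument "rows" is a list of rows, each a list of 4 numbers: the shift along the world's x, y, z in mm, then the turn about the world's z in degrees. In form: [[x, y, z, twist], ...]. A call has 1 to 20 rows; each row is the pose to reach, as a shift and turn from the pose measured when the call began; what a row does not reach only later rows make up. A row lasts 1/12 s, in which the tool goes at most 41.7 mm and 7.16 degrees, less where a joint would pass 70% of its speed; a pose out of reach is approached as far as the arm can. A call with a gripper value outside its range is refused whole. "hand" is the finger opening in mm, from 0 to 91.8, set as the call begins (left out, the last holds). The fingers move at their own pace and stop on an object; the grip force is fixed at half the most. Time passes only in rows, so rows that repeat a pose let the fingers close. It gives the time, the measured TCP pose, the force and the opening at its end, in the units of the state.
- get_obs(): the state, without advancing time (a new reading comes with each control period).
- capture(name): name is "side" or "top"; returns the picture (400x640x3 uint8, red, green, blue); there is no depth.
- camera_info(name): a dict with "camera_matrix" (3x3 intrinsics, pixels), "dist" ([k1, k2, p1, p2, k3] as OpenCV has them; the pictures are not rectified), "pose" (4x4, takes a point from camera to world coordinates). Camera axes: x right, y down, z forward; pixel columns grow to the right and rows downward; lengths in mm; the calibration is good to about 2 mm. A picture is of the moment at which its call begins. camera_info takes no time and is no camera call.
- close_job(): hands the job in, once; it reports no verdict.
The state is a dict: "time": time; "joint_positions": joint angles; "dq": joint speeds; "tau": joint torques, N m; "tool_pos": TCP position; "tcp_rot": TCP orientation; "contact_force": force on the tool from outside, world axes, zero at the start; "moment": the same for the moment, N m; "grip_width": finger opening in mm.
Only numpy, scipy, OpenCV 4.12 (cv2) and the standard library are available. Lean on these libraries where they do the work, as an engineer would, in place of code of your own. Each camera call takes 0.05 s, during which the arm holds its last target. There are 200 camera calls.

## Task

Take the depth gauge out of its stand and lower its rod into the probe well with the brass mouth; the red collar will meet the mouth and ride up the rod, so keep pushing gently until the rod itself bottoms out on the well's end. Hold it pressed firmly against the bottom for about two seconds without overloading the thin end. Then let go and leave the gauge standing in the well with its collar down on the brass mouth, everything else where it was.

Things in the scene. Friction and masses are not known exactly. Their poses are not given: they have to be found in the camera images.
- gauge: Depth gauge, loose, about 0.15 kg: upright steel rod, 10 mm diameter, with chamfered foot, and a round yellow grip, 22 mm diameter, from 85 to 130 mm above the foot (grasp it about 110 mm up). A red collar sits on the rod. Origin at the centre of the rod's foot, z along the rod to the grip. It starts standing in the stand, foot down, its collar resting on the stand's top
- gauge_tip (a point): The centre of the rod's foot (same as the gauge's origin)
- collar (a joint): Red collar, 22 mm across, 10 mm tall, a friction fit on the rod: how far in m it has been pushed up the rod; at 0 (start) its underside is 25 mm above the foot; it can go to 0.048. It slides with a steady drag of about 5 N and stays where it is left
- collar_foot (a point): The centre of the collar's underside
- well: Probe well to be sounded, fixed: dark steel block 60 x 60 mm on an 84 mm square, 8 mm thick foot plate, topped by a square BRASS mouth piece 40 x 40 x 10 mm, top face 85 mm above the table. A vertical blind bore of 13 mm diameter runs down its middle; its steel end lies somewhere from 38 to 58 mm below the mouth, not known beforehand. Origin at the middle of its underside, z up
- well_mouth (a point): The centre of the brass mouth: the bore's axis at the top face. A steady push of 10 to 20 N in all (the collar's 5 N drag included) seats the rod on the end; more than 28 N in all overloads it. Rod and end are stiff (some 20 N per mm or more): once the rod touches bottom the force climbs steeply
- spare_well: Another probe well of the same shape and sizes, fixed, but with a WHITE mouth piece: not the one to sound. Origin at the middle of its underside
- stand: The gauge's stand, fixed: a grey block 66 x 66 mm, top face 50 mm above the table, on an 80 mm square foot plate, with a 13 mm hole down its middle, 42 mm deep. Origin at the middle of its underside
- screwdriver: A yellow-handled screwdriver lying on the table, to be left alone; origin on the table under its middle
- wrench: A steel wrench lying on the table, to be left alone; origin under its middle
- cup: A white cupping bowl, 84 mm across and 60 mm tall, to be left alone; origin under its middle
- jar: An amber jar with a black lid, 64 mm across and 100 mm tall, to be left alone; origin under its middle
- brush: A wooden-handled brush lying on the table, to be left alone; origin under its middle
- flange: A loose steel flange ring, 64 mm across and 12 mm thick, lying flat, to be left alone; origin under its middle
- trier: A bean trier: steel tube with a wooden handle, 200 mm long, lying on the table, to be left alone; origin under a point 40 mm from the tube's end
There are look-alikes about, which are no part of the job. What is shaped like the gauge but turquoise is not meant. What is shaped like the well but blue is not meant.

How it is judged (in metres and radians):
On the way, in this order (a step that is already met when the one before it is completed fails the run):
1. the gauge is lifted clear of its stand (z of gauge_tip in the frame of stand above 0.055 m), for 0.1 s.
2. the rod's foot is held pressed on the end of the brass-mouthed well with more than 4 N (beyond the collar's drag) for 1 s (contact force between gauge and well_end_c0 above 4 N and horizontal distance between gauge_tip and well_mouth below 0.004 m), for 1 s.
At the end, for the whole second after the job is handed in: The gauge stands upright (within 7 degrees), released and at rest, in the brass-mouthed well, its foot within about 1.5 mm of the well's end and the underside of its collar within 2.5 mm of the brass mouth (distance between gauge_tip and well_end_c0 below 0.0068 m and horizontal distance between gauge_tip and well_mouth below 0.004 m and z of collar_foot in the frame of well_mouth below 0.0025 m and angle between gauge's own z axis and vertical below 0.12 rad and linear speed of gauge below 0.01 m/s and contact force between gauge and the arm below 0.05 N and contact force between gauge and the fingers below 0.05 N); the robot touches nothing.
It fails at once if the gauge pressed on the probe well with more than 28 N (contact force between gauge and well above 28 N).
It fails at once if another loose thing on the table moved more than 30 mm (distance of any of screwdriver, wrench, cup, jar, brush, flange, trier from where it was at the start of the episode above 0.03 m).
It also fails if it takes over 48 s, if anything falls off the work surface, if the arm or the gripper's body presses on something with over 40 N, if the wrist force passes 120 N, or if a joint passes its speed limit or range.

## Working session

There is one attempt and no reset: what is moved stays moved. The work goes in short steps, Python scripts to look and compute and a tool call to move; the robot and the scene stay as the last step left them, time stands still between calls to the robot, and variables do not carry over. Pictures are saved under pics/ and viewed, about 8 in all and at most 12, crops included, and the job is handed in when it is done.

Besides the shell and the picture viewer there is one more tool, called after ">>>" in YAML: its name, and indented under it one key for each argument. carry_out: Moves the arm, as the interface text tells. Its arguments: {"type":"object","properties":{"rows":{"type":"array"},"hand":{"type":"number"}},"required":["rows"]}

```bash
mkdir -p pics; cat > h.py <<'E'
from plant import *
import numpy as np, cv2
def ray(n,u,v):
    c=camera_info(n);K=np.array(c["camera_matrix"],float);d=np.array(c["dist"],float);P=np.array(c["pose"],float)
    p=cv2.undistortPoints(np.array([[[u,v]]],float),K,d)[0,0]
    return P[:3,3],P[:3,:3]@np.array([p[0],p[1],1.])
def onz(n,u,v,z):
    o,d=ray(n,u,v);return o+d*(z-o[2])/d[2]
def proj(n,X):
    c=camera_info(n);P=np.linalg.inv(np.array(c["pose"],float))
    r=cv2.Rodrigues(P[:3,:3])[0]
    return cv2.projectPoints(np.array(X,float).reshape(-1,1,3),r,P[:3,3],np.array(c["camera_matrix"],float),np.array(c["dist"],float))[0][:,0]
def save(n,name):
    im=capture(n);cv2.imwrite("pics/"+name+".png",cv2.cvtColor(im,cv2.COLOR_RGB2BGR));return im
E
python3 - <<'E'
from h import *
for n in("top","side"):
    save(n,n+"0");c=camera_info(n);print(np.round(c["pose"],3).tolist(),np.round(c["camera_matrix"]).tolist())
a=cv2.imread("pics/top0.png");b=cv2.imread("pics/side0.png");print(get_obs())
E
```

```text
[[-0.026, -0.995, 0.092, 412.659], [-1.0, 0.027, 0.011, 24.895], [-0.013, -0.092, -0.996, 1473.816], [0.0, 0.0, 0.0, 1.0]] [[405.0, 0.0, 322.0], [0.0, 405.0, 196.0], [0.0, 0.0, 1.0]]
[[0.976, -0.137, 0.17, 370.056], [-0.217, -0.518, 0.827, -852.622], [-0.025, -0.844, -0.536, 662.175], [0.0, 0.0, 0.0, 1.0]] [[381.0, 0.0, 320.0], [0.0, 381.0, 193.0], [0.0, 0.0, 1.0]]
{'time': 0.1, 'joint_positions': array([-1.27403118e+00,  3.42649659e-01,  1.52492482e+00,  8.78926055e-06,
        1.27539307e+00, -1.45985840e-01]), 'dq': array([-0.0016297 , -0.00152735, -0.00363533, -0.00050292,  0.00080027,
       -0.00048715]), 'tau': array([ 3.82853817e-03, -4.32003665e+01, -2.44696641e+01,  7.20972405e-02,
        5.25419530e-02, -4.64104096e-05]), 'tool_pos': array([ 224.84621461, -474.01344147,  226.11505481]), 'tcp_rot': array([2.98949366, 1.56942141, 1.86144575]), 'contact_force': array([0.98594907, 0.2845826 , 0.59273296]), 'moment': array([-0.02843306,  0.0368682 ,  0.02810546]), 'grip_width': 91.60041185480203}
```

View pics/top0.png

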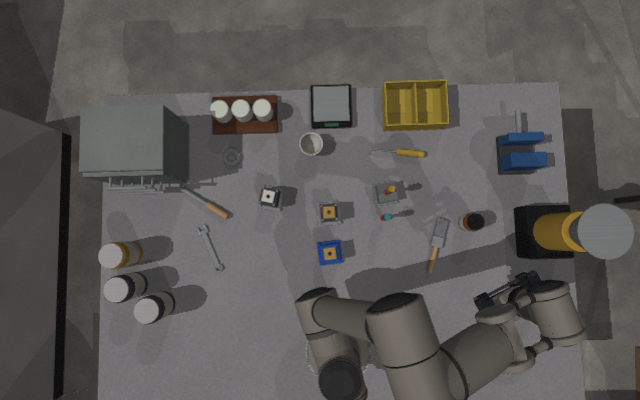

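View pics/side0.png

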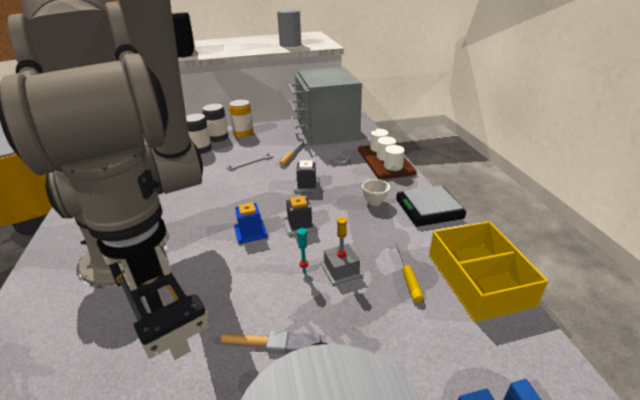

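The top view shows two gauge shapes: a yellow-gripped one standing in the grey stand at about (391,189), and a turquoise one at (387,217) that is a look-alike. There are three wells: a dark block with a brass mouth at (329,212), a blue block at (330,253) that is a look-alike, and one with a white mouth at (269,197), the spare. In the side view the yellow gauge is at (342,228) and the dark brass well at (299,205). I'll enlarge both areas to confirm this and measure.

```bash
python3 - <<'E'
from h import *
a=cv2.imread("pics/top0.png");b=cv2.imread("pics/side0.png")
A=cv2.resize(a[170:270,300:430],None,fx=5,fy=5,interpolation=cv2.INTER_CUBIC)
B=cv2.resize(b[180:290,230:370],None,fx=5,fy=5,interpolation=cv2.INTER_CUBIC)
cv2.imwrite("pics/c1.png",cv2.resize(A,(650,500)));cv2.imwrite("pics/c2.png",B)
def blobs(im,n):
    h=cv2.cvtColor(im,cv2.COLOR_BGR2HSV)
    for nm,lo,hi in(("yel",(12,130,90),(32,255,255)),("red",(0,150,80),(8,255,255)),("turq",(80,120,60),(98,255,255))):
        m=cv2.inRange(h,lo,hi);k,_,s,c=cv2.connectedComponentsWithStats(m)
        for i in range(1,k):
            x,y,w,hh,ar=s[i]
            if ar>8 and ar<500: print(n,nm,s[i],c[i].round(1))
blobs(a,"top");blobs(b,"side")
E
```

```text
top yel [397 149  27   8 161] [410.  152.4]
top yel [387 186   8   6  37] [390.7 188.7]
top yel [323 206  12  12 108] [329.  211.8]
top yel [324 248  12  11  88] [329.3 252.9]
top yel [122 252   3   9   9] [123.4 256. ]
top yel [112 265   8   4  11] [116.2 266.8]
top red [385 190   4   5   9] [386.  192.1]
top turq [383 214   8   6  32] [386.5 216.5]
side yel [110   0  10   3  13] [115.5   0.3]
side yel [229 104  22  12 179] [239.7 110. ]
side yel [233 129  20   8  99] [242.7 133.1]
side yel [280 152  14  14  76] [286.2 158.4]
side yel [290 195  17  13 163] [298.1 201.6]
side yel [239 203  16  12 146] [246.8 208.4]
side yel [337 217  10  21 150] [341.5 226.2]
side yel [403 265  20  38 393] [412.5 284.1]
side yel [167 285  10  15  51] [171.9 291.8]
side yel [222 334  45  11 388] [243.6 339.4]
side red [337 250   9   8  43] [341.3 254. ]
side red [300 261   8   7  38] [303.6 264.3]
side turq [297 227  10  36 206] [301.9 240. ]
side turq [303 269   3   4  10] [304.  270.5]
```

View pics/c1.png

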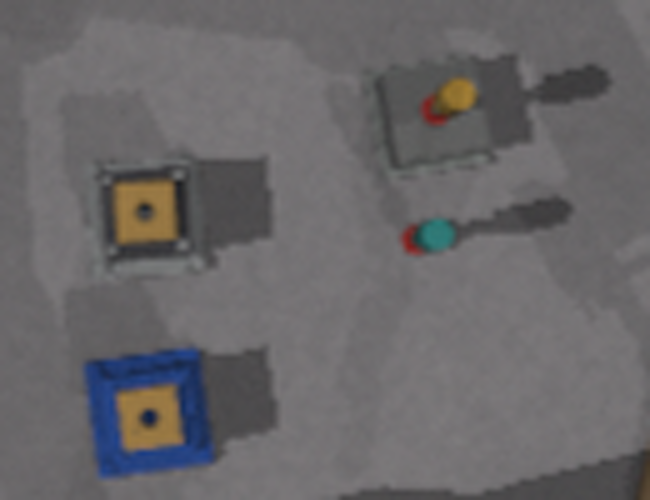

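View pics/c2.png

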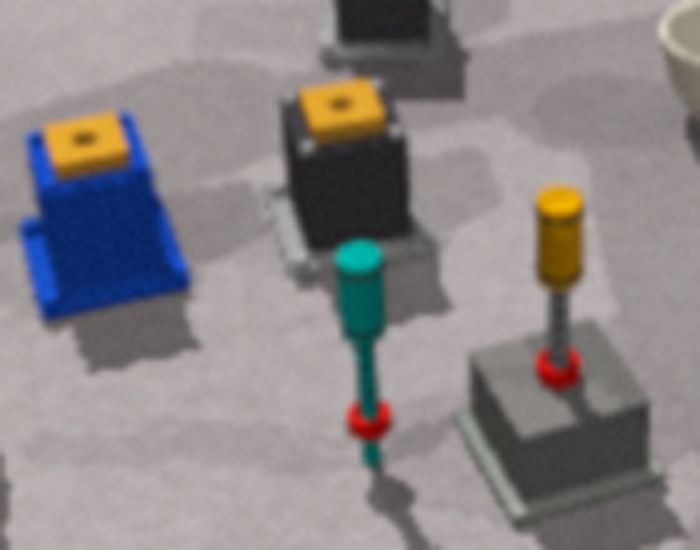

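The crops confirm it: the yellow gauge with the red collar stands in the grey stand, and the target is the dark block with the brass mouth, bore at crop pixels (145,211) and (341,103). Next I'll triangulate both.

```bash
python3 - <<'E'
from h import *
def tri(a,b):
    A=np.zeros((3,3));B=np.zeros(3)
    for n,p in(("top",a),("side",b)):
        o,d=ray(n,*p);d=d/np.linalg.norm(d);M=np.eye(3)-np.outer(d,d);A+=M;B+=M@o
    return np.linalg.solve(A,B)
for nm,t,s,z in(("griptop",(391.4,188.6),(341.4,219.6),155),("mouth",(328.6,211.8),(297.8,200.2),85),("turqtop",(386.9,216.6),(301.4,231),None)):
    print(nm,"tri",tri(t,s).round(1), *( [] if z is None else [onz("top",*t,z).round(1),onz("side",*s,z).round(1)]))
print("collar",onz("side",341.3,254,55).round(1),onz("top",386,192.1,60).round(1))
# stand top corners from crop2 and well mouth corners
for p in((470,355),(590,318),(648,402),(522,437)): print(onz("side",p[0]/5+229.6,p[1]/5+179.6,50).round(1))
for p in((300,88),(370,80),(385,127),(312,138)): print('m',onz("side",p[0]/5+229.6,p[1]/5+179.6,85).round(1))
o=get_obs();from scipy.spatial.transform import Rotation as R
print(R.from_euler('xyz',o['tcp_rot']).as_matrix().round(3))
E
```

```text
griptop tri [ 553.9 -188.2  153.4] [ 553.2 -187.9  155. ] [ 553.9 -190.4  155. ]
mouth tri [486.9  18.9  84. ] [486.6  19.   85. ] [487.   17.4  85. ]
turqtop tri [ 464.  -173.6  127.4]
collar [ 553.9 -192.1   55. ] [ 551.6 -183.9   60. ]
[ 517.1 -164.3   50. ]
[ 581.  -151.9   50. ]
[ 590.5 -217.3   50. ]
[ 527.4 -225.6   50. ]
m [467.4  38.2  85. ]
m [506.7  36.4  85. ]
m [506.  -11.8  85. ]
m [466.1 -12.2  85. ]
[[-0.     0.904  0.428]
 [ 0.001  0.428 -0.904]
 [-1.     0.    -0.001]]
```

>>> carry_out:
  rows:
    - [10, 9, 0, -1]
    - [30, 26, 0, -2.5]
    - [52, 45, 0, -4]
    - [75, 65, 0, -6]
    - [98, 85, 0, -8]
    - [121, 105, 0, -10]
    - [144, 125, 0, -12]
    - [167, 145, 0, -14]
    - [190, 165, 0, -16]
    - [213, 185, 0, -18]
    - [236, 205, 0, -20]
    - [259, 225, 0, -22]
    - [282, 245, 0, -23.5]
    - [302, 262, 0, -24.5]
    - [318, 276, 0, -25]
    - [326, 283, 0, -25]
    - [328.5, 285, 0, -25]
    - [328.5, 285, 0, -25]
    - [328.5, 285, 0, -25]
  hand: 60

```text
time: 1.68
tool_pos: [552.6, -189.7, 225.9]
tcp_rot: [-2.66, 1.569, 2.059]
contact_force: [0.4, 0.0, -0.3]
grip_width: 60.2
```

```bash
python3 - <<'E'
from h import *
o=get_obs();print(o["time"],o["tool_pos"],o["tcp_rot"],o["contact_force"],o["grip_width"])
im=save("side","s1")[:,:,::-1]
p=o["tool_pos"];print(proj("side",[p,[553.5,-189,155],[553.5,-189,110]]))
cv2.imwrite("pics/s1c.png",cv2.resize(im[130:290,260:420],None,fx=3.6,fy=3.6,interpolation=cv2.INTER_CUBIC))
E
```

```text
1.6833 [ 552.63488208 -189.69517089  225.90823366] [-2.65950138  1.56935756  2.05896977] [ 0.42897506  0.01385397 -0.30902961] 60.24744213821808
[[340.92789928 192.6914571 ]
 [341.05610921 219.27856318]
 [340.94422062 235.06513604]]
```

View pics/s1c.png

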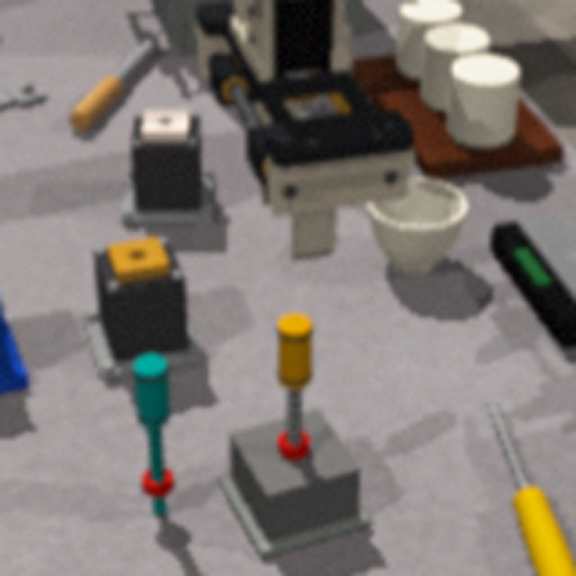

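The near finger's end is at crop (314,257), the grip's top at (295,320). I'll check the projection of the finger against the picture.

```bash
python3 - <<'E'
from h import *
print(314/3.6+259.7,257/3.6+129.7)
print(proj("side",[[552.6,-189.7-w,226] for w in (30,40,47)]))
im=cv2.imread("pics/s1.png")
h=cv2.cvtColor(im,cv2.COLOR_BGR2HSV)[180:215,325:365]
for r in range(170,205,4): print(r,im[r,335:360].sum(1))
E
```

```text
346.9222222222222 201.08888888888887
[[344.72632153 200.17716221]
 [346.05075379 202.78913995]
 [346.99446579 204.65049835]]
170 [63 71 61 73 76 74 59 63 67 77 77 93 98 78 65 69 66 55 58 64 56 58 51 54
 61]
174 [165  86  55  54  49  59  52  61  59  66  62  72  84  96  99 112 131 147
 164 170 185 206 223 229 239]
178 [314 320 325 314 302 310 314 307 312 308 304 308 313 315 317 314 319 312
 312 301 301 301 294 296 291]
182 [314 320 303 256 184 133 152 215 267 288 285 285 286 295 283 288 292 285
 299 304 311 313 321 307 316]
186 [336 324 340 326 315 290 307 322 317 317 321 320 319 318 327 322 325 333
 329 350 338 352 335 345 361]
190 [452 438 426 441 441 413 338 300 302 297 300 300 299 307 314 304 296 310
 385 470 493 501 506 492 498]
194 [488 481 483 485 484 436 343 305 315 321 320 312 321 320 319 317 316 341
 423 481 503 500 495 486 486]
198 [477 484 481 471 449 418 332 307 318 320 318 325 312 322 316 309 308 354
 416 457 468 465 473 471 459]
202 [473 465 452 450 454 427 386 382 386 393 396 398 403 422 442 451 450 451
 458 450 450 458 448 448 447]
```

>>> carry_out:
  rows:
    - [0.5, 0.5, -8, 0]
    - [1, 0.5, -22, 0]
    - [1, 0.5, -40, 0]
    - [1, 0.5, -58, 0]
    - [1, 0.5, -76, 0]
    - [1, 0.5, -92, 0]
    - [1, 0.5, -103, 0]
    - [1, 0.5, -109, 0]
    - [1, 0.5, -110, 0]
    - [1, 0.5, -110, 0]
    - [1, 0.5, -110, 0]

```text
time: 2.65
tool_pos: [554.0, -189.8, 117.0]
tcp_rot: [1.939, 1.57, 0.373]
contact_force: [0.7, -0.5, 0.0]
grip_width: 60.2
```

>>> carry_out:
  rows:
    - [0, 0, 0, 0]
    - [0, 0, 0, 0]
    - [0, 0, 0, 0]
    - [0, 0, 0, 0]
    - [0, 0, 0, 0]
    - [0, 0, 0, 0]
    - [0, 0, 0, 0]
    - [0, 0, 0, 0]
    - [0, 0, 0, 0]
    - [0, 0, 0, 0]
  hand: 10

```text
time: 3.48
tool_pos: [554.0, -189.9, 117.0]
tcp_rot: [1.88, 1.57, 0.315]
contact_force: [0.0, -0.4, 1.6]
grip_width: 21.2
```

>>> carry_out:
  rows:
    - [0, 0, 4, 0]
    - [0, 0, 10, 0]
    - [0, 0, 18, 0]
    - [0, 0, 28, 0]
    - [0, 0, 40, 0]
    - [0, 0, 52, 0]
    - [0, 0, 64, 0]
    - [0, 0, 76, 0]
    - [0, 0, 86, 0]
    - [0, 0, 93, 0]
    - [0, 0, 95, 0]
    - [0, 0, 95, 0]
    - [0, 0, 95, 0]

```text
time: 4.57
tool_pos: [553.8, -189.7, 211.6]
tcp_rot: [2.689, 1.57, 1.124]
contact_force: [-0.5, 0.4, -1.2]
grip_width: 21.3
```

>>> carry_out:
  rows:
    - [-1, 4, 0, 0]
    - [-4, 14, 0, 0]
    - [-9, 28, 0, 0]
    - [-14, 44, 0, 0]
    - [-19, 60, 0, 0]
    - [-25, 77, 0, 0]
    - [-30, 94, 0, 0]
    - [-36, 111, 0, 0]
    - [-41, 128, 0, 0]
    - [-47, 145, 0, 0]
    - [-52, 162, 0, 0]
    - [-57, 177, 0, 0]
    - [-61, 190, 0, 0]
    - [-64, 200, 0, 0]
    - [-66, 206, 0, 0]
    - [-67, 208.5, 0, 0]
    - [-67, 208.5, 0, 0]
    - [-67, 208.5, 0, 0]
    - [-67, 208.5, 0, 0]

```text
time: 6.15
tool_pos: [487.0, 18.2, 211.5]
tcp_rot: [2.436, 1.57, 0.869]
contact_force: [0.1, -0.1, -1.4]
grip_width: 21.4
```

```bash
python3 - <<'E'
from h import *
o=get_obs();print(o["time"],o["tool_pos"],o["contact_force"],o["moment"],o["grip_width"])
im=save("side","s2")[:,:,::-1];t=save("top","t2")[:,:,::-1]
A=cv2.resize(im[130:240,250:360],None,fx=5,fy=5,interpolation=cv2.INTER_CUBIC)
cv2.imwrite("pics/s2c.png",A)
p=o["tool_pos"];f=p-[0,0,91]
print(proj("side",[p,f,[487,18.5,85]]))
E
```

```text
6.15 [487.00207684  18.21596415 211.5240706 ] [ 0.05373669 -0.12172426 -1.38227411] [ 0.04610604 -0.03528769 -0.01659645] 21.35859874909463
[[295.03010073 159.06605671]
 [297.02035817 189.08031596]
 [297.73441051 199.99297058]]
```

View pics/s2c.png

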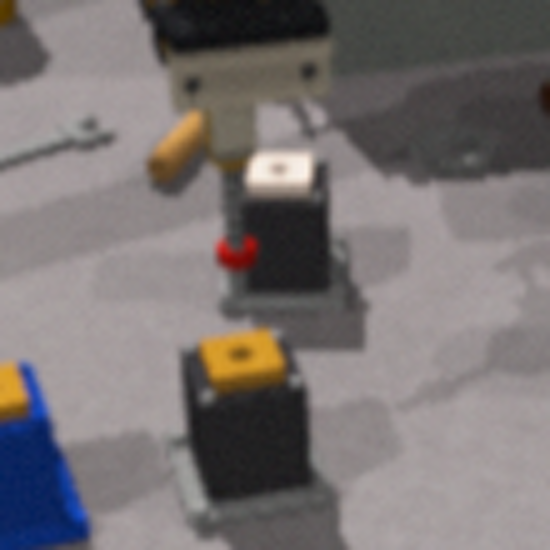

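The gauge hangs upright, with the collar at crop (237,255), the foot at about (237,293) and the brass bore at (240,353). The columns agree with the projection (297.0 vs 297.7 px). The grasp showed a y bias between the cameras, so I'll shift y by about -0.5 mm and go down to just above the mouth.

>>> carry_out:
  rows:
    - [0, 0, -4, 0]
    - [0, -0.3, -10, 0]
    - [0, -0.5, -17, 0]
    - [0, -0.5, -23, 0]
    - [0, -0.5, -28, 0]
    - [0, -0.5, -30, 0]
    - [0, -0.5, -31, 0]
    - [0, -0.5, -31, 0]
    - [0, -0.5, -31, 0]
    - [0, -0.5, -31, 0]

```text
time: 7.08
tool_pos: [487.1, 17.7, 180.8]
tcp_rot: [2.097, 1.57, 0.531]
contact_force: [-0.2, -0.1, -2.3]
grip_width: 21.5
```

```bash
python3 - <<'E'
from h import *
o=get_obs();p=o["tool_pos"];print(o["time"],p,o["contact_force"],o["moment"])
im=save("side","s3")[:,:,::-1]
cv2.imwrite("pics/s3c.png",cv2.resize(im[155:225,270:330],None,fx=8,fy=8,interpolation=cv2.INTER_CUBIC))
print((proj("side",[p-[0,0,92],p-[0,0,67],[487,18.5,85],[487,17.5,85]])-[269.5,154.5])*8)
E
```

```text
7.0833 [487.14598831  17.73166149 180.77859264] [-0.22650213 -0.06497763 -2.28951512] [ 0.03641995 -0.01146551 -0.01862691]
[[226.0589022  355.89461946]
 [221.94884768 294.22974084]
 [225.87528409 363.94376467]
 [226.36764706 365.49698779]]
```

View pics/s3c.png

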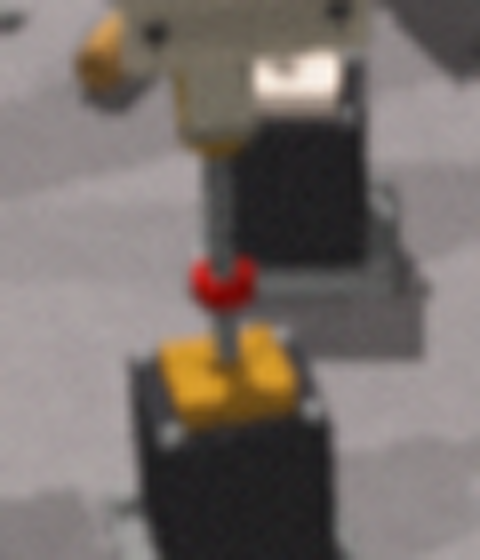

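The rod's end at about (226,355) sits right over the bore, about (228,368), within roughly 1 mm. I'll go down in small steps and watch the force.

>>> carry_out:
  rows:
    - [0, 0, -1, 0]
    - [0, 0, -2, 0]
    - [0, 0, -3, 0]
    - [0, 0, -3.5, 0]
    - [0, 0, -4, 0]
    - [0, 0, -4.5, 0]
    - [0, 0, -4.5, 0]

```text
time: 7.72
tool_pos: [487.1, 17.7, 176.2]
tcp_rot: [2.233, 1.57, 0.666]
contact_force: [-0.2, 0.1, -1.5]
grip_width: 21.1
```

>>> carry_out:
  rows:
    - [0, 0, -0.5, 0]
    - [0, 0, -1, 0]
    - [0, 0, -1.5, 0]
    - [0, 0, -1.5, 0]
    - [0, 0, -1.5, 0]

```text
time: 8.13
tool_pos: [487.1, 17.7, 174.6]
tcp_rot: [2.218, 1.57, 0.652]
contact_force: [1.3, -0.9, -1.0]
grip_width: 21.3
```

>>> carry_out:
  rows:
    - [0, 0, -0.5, 0]
    - [0, 0, -1, 0]
    - [0, 0, -1.5, 0]
    - [0, 0, -2, 0]
    - [0, 0, -2, 0]
    - [0, 0, -2, 0]

```text
time: 8.63
tool_pos: [487.0, 17.7, 172.6]
tcp_rot: [2.363, 1.57, 0.797]
contact_force: [-0.4, -0.2, -2.0]
grip_width: 21.5
```

>>> carry_out:
  rows:
    - [0, 0, -0.5, 0]
    - [0, 0, -1, 0]
    - [0, 0, -2, 0]
    - [0, 0, -3, 0]
    - [0, 0, -3, 0]
    - [0, 0, -3, 0]

```text
time: 9.13
tool_pos: [487.0, 17.7, 169.5]
tcp_rot: [2.504, 1.57, 0.937]
contact_force: [-0.0, 1.0, -1.8]
grip_width: 21.6
```

```bash
python3 - <<'E'
from h import *
o=get_obs();print(o["time"],o["tool_pos"],o["contact_force"],o["moment"])
E
```

```text
9.1333 [487.00104842  17.73143    169.50180604] [-0.02260391  1.03884083 -1.79053878] [ 0.03144408  0.01334312 -0.0587563 ]
```

The foot is about 7 mm below the mouth with no resistance, so it is in the bore. Carrying on to just above collar contact.

>>> carry_out:
  rows:
    - [0, 0, -1, 0]
    - [0, 0, -2.5, 0]
    - [0, 0, -4.5, 0]
    - [0, 0, -6.5, 0]
    - [0, 0, -8.5, 0]
    - [0, 0, -10.5, 0]
    - [0, 0, -12, 0]
    - [0, 0, -13, 0]
    - [0, 0, -14, 0]
    - [0, 0, -14, 0]
    - [0, 0, -14, 0]

```text
time: 10.05
tool_pos: [487.0, 17.7, 155.5]
tcp_rot: [2.515, 1.57, 0.949]
contact_force: [0.6, 0.6, -1.5]
grip_width: 21.5
```

>>> carry_out:
  rows:
    - [0, 0, -1, 0]
    - [0, 0, -2, 0]
    - [0, 0, -3, 0]
    - [0, 0, -4, 0]
    - [0, 0, -5, 0]
    - [0, 0, -6, 0]
    - [0, 0, -7, 0]
    - [0, 0, -7, 0]
    - [0, 0, -7, 0]

```text
time: 10.8
tool_pos: [487.1, 17.7, 148.6]
tcp_rot: [2.348, 1.57, 0.782]
contact_force: [-0.2, 0.6, 2.3]
grip_width: 21.9
```

The collar has met the mouth: Fz went from -1.5 to +2.3 N, the expected drag. Next is -8 mm, which stays above the shallowest possible bottom, then fine steps.

>>> carry_out:
  rows:
    - [0, 0, -1, 0]
    - [0, 0, -2, 0]
    - [0, 0, -3, 0]
    - [0, 0, -4, 0]
    - [0, 0, -5, 0]
    - [0, 0, -6, 0]
    - [0, 0, -7, 0]
    - [0, 0, -7.5, 0]
    - [0, 0, -8, 0]
    - [0, 0, -8, 0]
    - [0, 0, -8, 0]

```text
time: 11.72
tool_pos: [487.0, 17.8, 140.4]
tcp_rot: [2.527, 1.57, 0.96]
contact_force: [-0.6, 0.7, 2.5]
grip_width: 21.5
```

>>> carry_out:
  rows:
    - [0, 0, -0.4, 0]
    - [0, 0, -0.7, 0]
    - [0, 0, -0.7, 0]

```text
time: 11.97
tool_pos: [487.1, 17.8, 139.7]
tcp_rot: [2.457, 1.57, 0.891]
contact_force: [-1.1, 0.3, 3.3]
grip_width: 21.3
```

>>> carry_out:
  rows:
    - [0, 0, -0.4, 0]
    - [0, 0, -0.7, 0]
    - [0, 0, -0.7, 0]

```text
time: 12.22
tool_pos: [487.1, 17.8, 139.0]
tcp_rot: [2.471, 1.57, 0.905]
contact_force: [-0.9, 0.8, 3.1]
grip_width: 21.5
```

>>> carry_out:
  rows:
    - [0, 0, -0.4, 0]
    - [0, 0, -0.7, 0]
    - [0, 0, -0.7, 0]

```text
time: 12.47
tool_pos: [487.1, 17.8, 138.2]
tcp_rot: [2.43, 1.57, 0.864]
contact_force: [0.0, 0.9, 3.0]
grip_width: 21.7
```

>>> carry_out:
  rows:
    - [0, 0, -0.4, 0]
    - [0, 0, -0.7, 0]
    - [0, 0, -0.7, 0]

```text
time: 12.72
tool_pos: [487.1, 17.8, 137.4]
tcp_rot: [2.544, 1.57, 0.977]
contact_force: [-0.2, 0.7, 3.6]
grip_width: 21.4
```

>>> carry_out:
  rows:
    - [0, 0, -0.4, 0]
    - [0, 0, -0.7, 0]
    - [0, 0, -0.7, 0]

```text
time: 12.97
tool_pos: [487.1, 17.8, 136.7]
tcp_rot: [2.54, 1.57, 0.974]
contact_force: [-1.0, -0.2, 2.7]
grip_width: 21.5
```

>>> carry_out:
  rows:
    - [0, 0, -0.4, 0]
    - [0, 0, -0.7, 0]
    - [0, 0, -0.7, 0]

```text
time: 13.22
tool_pos: [487.1, 17.8, 135.9]
tcp_rot: [2.508, 1.57, 0.942]
contact_force: [-0.3, 0.8, 3.1]
grip_width: 21.6
```

>>> carry_out:
  rows:
    - [0, 0, -0.4, 0]
    - [0, 0, -0.7, 0]
    - [0, 0, -0.7, 0]

```text
time: 13.47
tool_pos: [487.1, 17.8, 135.2]
tcp_rot: [2.572, 1.57, 1.005]
contact_force: [-0.2, 0.5, 3.5]
grip_width: 21.1
```

>>> carry_out:
  rows:
    - [0, 0, -0.4, 0]
    - [0, 0, -0.7, 0]
    - [0, 0, -0.7, 0]

```text
time: 13.72
tool_pos: [487.0, 17.8, 134.4]
tcp_rot: [2.671, 1.57, 1.105]
contact_force: [0.0, 0.7, 3.1]
grip_width: 21.4
```

>>> carry_out:
  rows:
    - [0, 0, -0.4, 0]
    - [0, 0, -0.7, 0]
    - [0, 0, -0.7, 0]

```text
time: 13.97
tool_pos: [487.0, 17.8, 133.6]
tcp_rot: [2.686, 1.57, 1.12]
contact_force: [-0.8, 1.8, 3.6]
grip_width: 21.3
```

>>> carry_out:
  rows:
    - [0, 0, -0.4, 0]
    - [0, 0, -0.7, 0]
    - [0, 0, -0.7, 0]

```text
time: 14.22
tool_pos: [487.1, 17.8, 132.9]
tcp_rot: [2.678, 1.57, 1.112]
contact_force: [-0.3, 0.0, 2.7]
grip_width: 21.2
```

>>> carry_out:
  rows:
    - [0, 0, -0.4, 0]
    - [0, 0, -0.7, 0]
    - [0, 0, -0.7, 0]

```text
time: 14.47
tool_pos: [487.0, 17.8, 132.1]
tcp_rot: [2.759, 1.57, 1.192]
contact_force: [-0.7, 0.8, 3.3]
grip_width: 21.5
```

>>> carry_out:
  rows:
    - [0, 0, -0.4, 0]
    - [0, 0, -0.7, 0]
    - [0, 0, -0.7, 0]

```text
time: 14.72
tool_pos: [487.0, 17.8, 131.3]
tcp_rot: [2.791, 1.57, 1.225]
contact_force: [-0.4, 0.4, 3.4]
grip_width: 21.2
```

>>> carry_out:
  rows:
    - [0, 0, -0.4, 0]
    - [0, 0, -0.7, 0]
    - [0, 0, -0.7, 0]

```text
time: 14.97
tool_pos: [487.0, 17.8, 130.6]
tcp_rot: [2.796, 1.57, 1.23]
contact_force: [0.1, 1.5, 2.5]
grip_width: 21.9
```

>>> carry_out:
  rows:
    - [0, 0, -0.4, 0]
    - [0, 0, -0.7, 0]
    - [0, 0, -0.7, 0]

```text
time: 15.22
tool_pos: [487.0, 17.8, 129.8]
tcp_rot: [2.9, 1.57, 1.333]
contact_force: [0.3, 0.9, 3.9]
grip_width: 21.5
```

>>> carry_out:
  rows:
    - [0, 0, -0.4, 0]
    - [0, 0, -0.7, 0]
    - [0, 0, -0.7, 0]

```text
time: 15.47
tool_pos: [487.0, 17.8, 129.0]
tcp_rot: [2.873, 1.57, 1.307]
contact_force: [-0.1, 1.2, 2.6]
grip_width: 21.3
```

>>> carry_out:
  rows:
    - [0, 0, -0.4, 0]
    - [0, 0, -0.7, 0]
    - [0, 0, -0.7, 0]

```text
time: 15.72
tool_pos: [487.0, 17.8, 128.2]
tcp_rot: [2.929, 1.57, 1.363]
contact_force: [0.5, 0.3, 3.5]
grip_width: 21.4
```

>>> carry_out:
  rows:
    - [0, 0, -0.4, 0]
    - [0, 0, -0.7, 0]
    - [0, 0, -0.7, 0]

```text
time: 15.97
tool_pos: [487.0, 17.8, 127.5]
tcp_rot: [2.924, 1.57, 1.357]
contact_force: [-0.2, 1.1, 3.8]
grip_width: 21.4
```

>>> carry_out:
  rows:
    - [0, 0, -0.4, 0]
    - [0, 0, -0.7, 0]
    - [0, 0, -0.7, 0]

```text
time: 16.22
tool_pos: [487.0, 17.8, 126.7]
tcp_rot: [2.988, 1.57, 1.422]
contact_force: [0.5, 1.3, 2.6]
grip_width: 21.6
```

>>> carry_out:
  rows:
    - [0, 0, -0.4, 0]
    - [0, 0, -0.7, 0]
    - [0, 0, -0.7, 0]

```text
time: 16.47
tool_pos: [487.0, 17.8, 125.9]
tcp_rot: [3.04, 1.57, 1.474]
contact_force: [-0.5, 1.0, 2.9]
grip_width: 21.7
```

>>> carry_out:
  rows:
    - [0, 0, -0.4, 0]
    - [0, 0, -0.7, 0]
    - [0, 0, -0.7, 0]

```text
time: 16.72
tool_pos: [487.0, 17.8, 125.2]
tcp_rot: [3.031, 1.57, 1.465]
contact_force: [-0.7, 0.8, 3.0]
grip_width: 21.6
```

>>> carry_out:
  rows:
    - [0, 0, -0.4, 0]
    - [0, 0, -0.7, 0]
    - [0, 0, -0.7, 0]

```text
time: 16.97
tool_pos: [487.0, 17.8, 124.4]
tcp_rot: [3.076, 1.57, 1.509]
contact_force: [-1.0, 0.3, 3.7]
grip_width: 21.5
```

>>> carry_out:
  rows:
    - [0, 0, -0.4, 0]
    - [0, 0, -0.7, 0]
    - [0, 0, -0.7, 0]

```text
time: 17.22
tool_pos: [487.0, 17.8, 123.6]
tcp_rot: [3.105, 1.57, 1.538]
contact_force: [-0.3, 1.2, 2.2]
grip_width: 21.3
```

>>> carry_out:
  rows:
    - [0, 0, -0.4, 0]
    - [0, 0, -0.7, 0]
    - [0, 0, -0.7, 0]

```text
time: 17.47
tool_pos: [487.0, 17.8, 122.9]
tcp_rot: [-3.128, 1.57, 1.589]
contact_force: [0.8, 1.4, 2.8]
grip_width: 21.5
```

>>> carry_out:
  rows:
    - [0, 0, -0.4, 0]
    - [0, 0, -0.7, 0]
    - [0, 0, -0.7, 0]

```text
time: 17.72
tool_pos: [487.0, 17.8, 122.1]
tcp_rot: [3.1, 1.57, 1.534]
contact_force: [0.9, 1.4, 2.4]
grip_width: 21.7
```

>>> carry_out:
  rows:
    - [0, 0, -0.4, 0]
    - [0, 0, -0.7, 0]
    - [0, 0, -0.7, 0]

```text
time: 17.97
tool_pos: [487.0, 17.8, 121.3]
tcp_rot: [-3.109, 1.57, 1.608]
contact_force: [-0.2, 1.5, 3.3]
grip_width: 21.7
```

>>> carry_out:
  rows:
    - [0, 0, -0.4, 0]
    - [0, 0, -0.7, 0]
    - [0, 0, -0.7, 0]

```text
time: 18.22
tool_pos: [487.0, 17.9, 120.6]
tcp_rot: [-3.011, 1.57, 1.705]
contact_force: [0.0, 0.4, 2.5]
grip_width: 21.6
```

>>> carry_out:
  rows:
    - [0, 0, -0.4, 0]
    - [0, 0, -0.7, 0]
    - [0, 0, -0.7, 0]

```text
time: 18.47
tool_pos: [487.0, 17.8, 119.9]
tcp_rot: [3.13, 1.57, 1.563]
contact_force: [-0.9, 0.2, 2.9]
grip_width: 21.5
```

>>> carry_out:
  rows:
    - [0, 0, -0.4, 0]
    - [0, 0, -0.7, 0]
    - [0, 0, -0.7, 0]

```text
time: 18.72
tool_pos: [487.2, 17.8, 119.7]
tcp_rot: [2.496, 1.57, 0.93]
contact_force: [-1.3, 1.1, 7.7]
grip_width: 21.2
```

The rod has bottomed: Fz rose to 7.7 N and z stopped at 119.7 (about 57.3 mm below the mouth). I'll press a little further and check.

>>> carry_out:
  rows:
    - [0, 0, -0.6, 0]
    - [0, 0, -0.7, 0]
    - [0, 0, -0.8, 0]
    - [0, 0, -0.8, 0]

```text
time: 19.05
tool_pos: [487.3, 17.8, 119.7]
tcp_rot: [2.076, 1.569, 0.509]
contact_force: [-2.1, 1.8, 10.3]
grip_width: 21.4
```

>>> carry_out:
  rows:
    - [0, 0, -0.9, 0]
    - [0, 0, -1.0, 0]
    - [0, 0, -1.1, 0]
    - [0, 0, -1.1, 0]

```text
time: 19.38
tool_pos: [487.4, 17.8, 119.6]
tcp_rot: [1.829, 1.569, 0.263]
contact_force: [-2.9, 1.2, 13.3]
grip_width: 21.5
```

>>> carry_out:
  rows:
    - [-0.1, 0, -1, 0]
    - [-0.2, 0, -1, 0]
    - [-0.3, 0, -1, 0]
    - [-0.3, 0, -1, 0]
    - [-0.3, 0, -1, 0]
    - [-0.3, 0, -1, 0]
    - [-0.3, 0, -1, 0]
    - [-0.3, 0, -1, 0]
    - [-0.3, 0, -1, 0]
    - [-0.3, 0, -1, 0]
    - [-0.3, 0, -1, 0]
    - [-0.3, 0, -1, 0]
    - [-0.3, 0, -1, 0]
    - [-0.3, 0, -1, 0]
    - [-0.3, 0, -1, 0]
    - [-0.3, 0, -1, 0]

```text
time: 20.72
tool_pos: [487.4, 17.8, 119.6]
tcp_rot: [1.698, 1.567, 0.132]
contact_force: [-2.5, 1.4, 11.9]
grip_width: 21.5
```

>>> carry_out:
  rows:
    - [-0.2, 0, -1.1, 0]
    - [-0.2, 0, -1.1, 0]
    - [-0.2, 0, -1.1, 0]
    - [-0.2, 0, -1.1, 0]
    - [-0.2, 0, -1.1, 0]
    - [-0.2, 0, -1.1, 0]
    - [-0.2, 0, -1.1, 0]
    - [-0.2, 0, -1.1, 0]
    - [-0.2, 0, -1.1, 0]
    - [-0.2, 0, -1.1, 0]
    - [-0.2, 0, -1.1, 0]
    - [-0.2, 0, -1.1, 0]
    - [-0.2, 0, -1.1, 0]
    - [-0.2, 0, -1.1, 0]

```text
time: 21.88
tool_pos: [487.4, 17.8, 119.6]
tcp_rot: [1.634, 1.566, 0.068]
contact_force: [-2.4, 1.9, 14.1]
grip_width: 21.5
```

Held at about 12–14 N for some 3 s. Now I relax to a light push and open the fingers.

>>> carry_out:
  rows:
    - [-0.1, 0, -0.7, 0]
    - [-0.1, 0, -0.4, 0]
    - [-0.1, 0, -0.2, 0]
    - [-0.1, 0, -0.2, 0]
    - [-0.1, 0, -0.2, 0]

```text
time: 22.3
tool_pos: [487.1, 17.8, 119.7]
tcp_rot: [1.63, 1.567, 0.064]
contact_force: [-0.4, 1.0, 6.4]
grip_width: 21.4
```

>>> carry_out:
  rows:
    - [0, 0, 0, 0]
    - [0, 0, 0, 0]
    - [0, 0, 0, 0]
    - [0, 0, 0, 0]
    - [0, 0, 0, 0]
    - [0, 0, 0, 0]
    - [0, 0, 0, 0]
    - [0, 0, 0, 0]
  hand: 60

```text
time: 22.97
tool_pos: [487.1, 17.7, 119.6]
tcp_rot: [1.63, 1.567, 0.064]
contact_force: [0.2, -0.5, 0.9]
grip_width: 59.7
```

>>> carry_out:
  rows:
    - [0, 0, 3, 0]
    - [0, 0, 10, 0]
    - [0, 0, 20, 0]
    - [0, 0, 35, 0]
    - [0, 0, 50, 0]
    - [0, 0, 65, 0]
    - [0, 0, 80, 0]
    - [0, 0, 95, 0]
    - [0, 0, 107, 0]
    - [0, 0, 115, 0]
    - [0, 0, 120, 0]
    - [0, 0, 120, 0]
    - [0, 0, 120, 0]

```text
time: 24.05
tool_pos: [487.0, 17.8, 239.4]
tcp_rot: [1.643, 1.567, 0.077]
contact_force: [1.0, -0.8, -0.8]
grip_width: 59.8
```

```bash
python3 - <<'E'
from h import *
o=get_obs();print(o["time"],o["tool_pos"],o["contact_force"])
im=save("side","s4")[:,:,::-1]
cv2.imwrite("pics/s4c.png",cv2.resize(im[130:240,240:350],None,fx=5,fy=5,interpolation=cv2.INTER_CUBIC))
print((proj("side",[[487,18,z] for z in (85,90,112.7,157.7)])-[239.5,129.5])*5)
E
```

```text
24.05 [486.9512416   17.76841907 239.39828272] [ 1.0303014  -0.78381197 -0.79147997]
[[291.32585477 352.950044  ]
 [290.81785585 345.35157496]
 [288.48168667 310.35848918]
 [283.7020752  238.51018505]]
```

View pics/s4c.png

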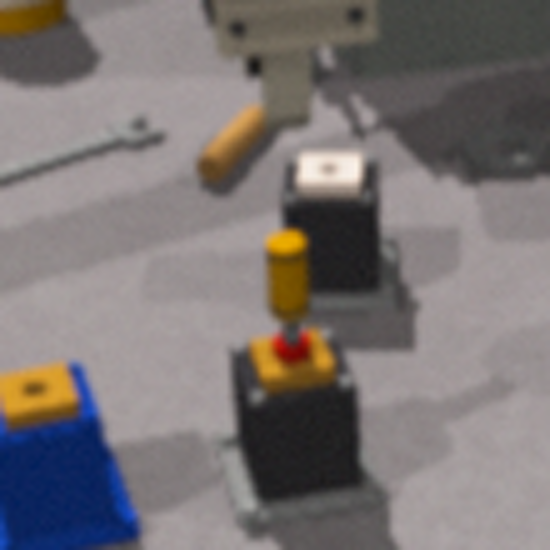

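The gauge stands upright in the brass-mouthed well. The grip's top is at crop (287,240), against a predicted (284,239), and the collar at (292,347), against (291,345), sits on the mouth. The fingers are well clear, so I'm handing it in.

```bash
python3 -c "
from plant import *
print(close_job())"
```

```text
the job is handed in; nothing more can be done
None
```

I took the gauge out of its stand and lowered it into the dark well with the brass mouth. The rod bottomed out about 57 mm below the mouth. I held it pressed there for about 3 s, then let go and handed the job in at about 24 s. `close_job()` gave no verdict.

- **Force:** the collar met the mouth with about 4–5 N of drag. While pressing, the wrist read 10–14 N, about 12–16 N in all once the gauge's own weight is added. That is within the 10–20 N asked for and well under 28 N. I only saw the force at the end of each move, so any brief peak in between was not measured.
- **Final picture:** the gauge stands upright, with the collar on the brass mouth and the fingers well clear. Positions matched the predicted ones to within 1 pixel (about 1–2 mm). The collar gap and tilt could not be measured more finely than that.
- **Other objects:** none looked displaced in the last close-up, but it covered only the area around the well, so I did not check each one.
- **Disagreement:** the two cameras differed by 1.5–2.5 mm in y. I corrected for this using where the fingers closed on the grip, and the rod entered the bore without resistance.

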